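# Close the slide-box rack on the side where the boxes stand

### The job

In the white rack, two slide boxes stand loosely in one bay and two amber glass jars in the other; which bay is which changes. Loosen the red wing clamp on the follower, slide the follower towards the slide boxes until they are closed up against each other and the rack's end wall and the follower's sprung yellow plate presses firmly on them, then tighten the clamp fully so that the plate stays pressed in when you let go. Press gently enough not to crush the boxes, and leave the jars, the wash bottle and the culture dish alone.

Things in the scene. Friction and masses are not known exactly. Their poses are not given: they have to be found in the camera images.
- rack: White rack fixed on the counter, two bays side by side along its y axis. Origin at the centre of its underside; x across it (-x is the robot's side), y along it, z up. Bay floor 12 mm above the counter; end walls (top 82 mm above the counter) have their inner faces at y = +230 and -230 mm. A steel rail for the follower runs along y at x = -118 mm.
- follower: Grey and aluminium follower that slides along the rack's y axis, 150 mm either way from the rack's middle. Origin: the rack's x and z, the follower's middle in y; axes as the rack. Its 175 mm wide cross blade carries a sprung yellow plate on each side. Clamp loose: it slides with 1.5 N, and a pressed plate pushes it back when let go. Clamp tight (as at the start): it stays put.
- left_face (a point): Centre of the outer face of the yellow plate on the +y side of the follower (130 mm wide, 38 to 90 mm above the counter). When free it is 26 mm from the follower's origin in y; it can be pressed in 8 mm, with about 1.5 N to start it and 6.5 N at the end of its travel.
- right_face (a point): The same for the plate on the -y side.
- clamp_grip (a point): Where to grip the red wing clamp on top of the follower's column: on its turning axis, 144 mm above the counter, at x = -118 mm, y = 0 of the follower. The wing is a bar 66 mm long, 14 mm thick, 34 mm high (127 to 161 mm above the counter). The point turns with the clamp; its x axis runs along the bar.
- clamp (a joint): Turn of the wing clamp, rad, growing clockwise from above as it tightens: 0 fully loose, begins to brake at about 0.5, holds firmly from 1.5, end stop (fully tight) at 3.0. Seen from above the bar points along rack yaw - value (so across the sliding direction both when fully loose and when nearly fully tight). It stays where it is left and turns with 0.1 to 0.3 N m.
- box_blue: Blue slide box, 150 mm (x) by 36 mm (y) by 85 mm high, standing upright in a bay, 0.12 kg. Origin at the centre of its underside. It stands on the -y side of the green box.
- box_green: Green slide box, same size, standing beside the blue one on its +y side with a gap. Origin at the centre of its underside.
- jar_a: Amber glass jar with white cap, 52 mm across, 88 mm high, standing in the other bay: leave it alone. Origin at the centre of its underside.
- jar_b: Second amber glass jar, same size, beside the first: leave it alone. Origin at the centre of its underside.
- wash_bottle: White wash bottle with red cap, 60 mm across, 150 mm high, standing on the counter beyond the rack: leave it alone. Origin at the centre of its underside.
- culture_dish: Flat round culture dish with a red medium, 94 mm across, 20 mm high, on the counter beyond the rack: leave it alone. Origin at the centre of its underside.
Mind the look-alikes: they are no part of the job. There is more than one size of the box_blue; the job needs the smaller.

How it is judged:
On the way:
1. the clamp is loosened (value of joint clamp below 1 rad), for 0.1 s.
At the end, for the whole second after the job is handed in: The two slide boxes stand upright (within 0.1 rad), closed up against each other and their end wall (each within about 4 mm), the follower's plate presses on them with more than 2.5 N, the clamp is tight (at least 2.4 rad), the follower is at rest and the jars stand upright (((y of box_green in the frame of rack above 0.208 m and y of box_blue in the frame of rack above 0.168 m and contact force between follower and box_blue above 2.5 N) or (y of box_blue in the frame of rack below -0.208 m and y of box_green in the frame of rack below -0.168 m and contact force between follower and box_green above 2.5 N)) and value of joint clamp above 2.4 rad and angle between each of box_blue, box_green, jar_a, jar_b's own z axis and vertical below 0.1 rad and linear speed of follower below 0.005 m/s); the robot touches nothing.
It fails at once if a slide box is crushed: the follower presses on it with more than 20 N (contact force between follower and box_blue above 20 N or contact force between follower and box_green above 20 N).
It fails at once if a jar is moved more than 10 mm or the follower presses on it (distance of any of jar_a, jar_b from where it was at the start of the episode above 0.01 m or contact force between follower and jar_a above 2 N or contact force between follower and jar_b above 2 N).
It fails at once if the wash bottle or the culture dish is moved more than 20 mm (distance of any of wash_bottle, culture_dish from where it was at the start of the episode above 0.02 m).
It also fails if it takes over 61 s, if anything falls off the work surface, if the arm or the gripper's body presses on something with over 40 N, if the wrist force passes 120 N, or if a joint passes its speed limit or range.

### The arm

A 6-joint arm with a two-finger parallel gripper is mounted at the origin on the work surface. World frame = base frame: x ahead of the robot, y to its left, z up, the work surface at z = 0. Lengths are in m, angles in rad, forces in N, time in s.
With the tool pointing down it reaches from about 0.25 to 0.775 m from the base axis. Payload 4 kg.
Tool frame: the origin (TCP) lies between the finger pads; the fingertips stand 11 mm ahead of it and the grasp point (between the pads) lies 8 mm behind it (robot.tip_extent is the z of the fingertips in the tool frame, in m); z points along the fingers, y is the line along which they close (so a half turn about z gives the same grasp; the last joint's range is limited). The gripper opens to 94 mm and grips with 3 to 60 N. Pads are 16 mm wide; open, the fingers measure 119 mm over their backs; the gripper's body (75 mm by 177 mm) begins 78 mm behind the grasp point.
Start: joints at [1.119, 0.087, 1.371, -0, 1.684, -0.103], TCP at [0.188, 0.517, 0.18] pointing down, gripper open.
Joint ranges: [-3.1, 3.1], [-0.76, 2.03], [0.27, 2.55], [-1.08, 4.22], [0.17, 2.65], [-2.57, 2.57]. Speed limits (rad/s): [2.79, 2.79, 3.14, 3.14, 3.14, 3.14].

### API

Orientations are given as [roll, pitch, yaw] about the fixed x, y, z axes, in that order (R = Rz(yaw) Ry(pitch) Rx(roll)).
In Python, from bench import robot, imaging gives the robot as it stands.
- The arm moves only by the shell command python3 -m pendant 'ROWS'. ROWS is JSON, a list of rows, each a list of 7 numbers: the shift along the world's x, y, z in cm, then the turn, a rotation vector about the world's x, y, z in degrees, then the opening, from 0 (shut) to 1 (fully open). In form: [[dx, dy, dz, ax, ay, az, jaw], ...]. A call has 1 to 8 rows; each row shifts and turns the commanded pose from where the row before left it; what a row does not reach is not made up. A row lasts 1/10 s, in which the tool goes at most 50 mm and 8.59 degrees, less where a joint would pass 70% of its speed; a pose out of reach is approached as far as the arm can. A call is refused whole if a number of a shift passes 5 or a number of a turn 8.59, either way. A call with a gripper value outside its range is refused whole. The fingers move at their own pace and stop on an object; the grip force is fixed at half the most. Time passes only in rows, so rows that do not move let the fingers close. It gives the time, the measured TCP pose, the force, the opening and the grip force at its end, in the units of the state.
- robot.get_obs(): the state, without advancing time (a new reading comes with each control period).
- imaging.snapshot(name): name is "scene" or "side" or "wrist"; returns the picture (400x640x3 uint8, red, green, blue); there is no depth.
- imaging.camera_params(name): a dict with "camera_matrix" (3x3 intrinsics, pixels), "R" (3x3) and "t" (3): a world point X has camera coordinates R X + t. Camera axes: x right, y down, z forward; pixel columns grow to the right and rows downward; lengths in m; the calibration is good to about 2 mm. A picture is of the moment at which its call begins: read the wrist's pose just before it. camera_params takes no time and is no camera call; for the wrist camera it gives the pose at the moment of the call.
- robot.close_job(): hands the job in; it is judged then, once.
The state is a dict: "time": time; "joint_positions": joint angles; "qvel": joint speeds; "joint_torque": joint torques, N m; "tool_pos": TCP position; "ee_rot": TCP orientation; "wrist_force": force on the tool from outside, world axes, zero at the start; "wrist_torque": the same for the moment, N m; "width": finger opening in m; "finger_force": force on a finger pad.
Only numpy, scipy, OpenCV 4.12 (cv2) and the standard library are available. Lean on these libraries where they do the work, as an engineer would, in place of code of your own. Each camera call takes 0.05 s, during which the arm holds its last target. There are 200 camera calls.

## Working session

There is one attempt and no reset: what is moved stays moved. The work goes in short steps, Python scripts to look and compute and a shell command to move; the robot and the scene stay as the last step left them, time stands still between calls to the robot, and variables do not carry over. Pictures are saved under pics/ and viewed, at most 10 in all, crops included, and the job is handed in when it is done.

```bash
mkdir -p pics
cat > h.py <<'E'
import numpy as np, cv2
from bench import robot, imaging
def snap(name, tag):
    p=imaging.camera_params(name); im=imaging.snapshot(name)
    cv2.imwrite(f'pics/{tag}.png', im[:,:,::-1]); return im,p
def ray(p,uv):
    K,R,t=[np.array(p[k],float) for k in('camera_matrix','R','t')]
    d=R.T@np.linalg.solve(K,[uv[0],uv[1],1]); return -R.T@t,d
def onz(p,uv,z):
    c,d=ray(p,uv); return c+d*(z-c[2])/d[2]
def proj(p,X):
    K,R,t=[np.array(p[k],float) for k in('camera_matrix','R','t')]
    q=K@(R@np.array(X)+t); return q[:2]/q[2]
E
python3 - <<'E'
from h import *
for n in('scene','side'):
    im,p=snap(n,n+'0'); print(n,ray(p,(320,200)))
o=robot.get_obs(); print(o['time'],o['tool_pos'],o['ee_rot'],o['width'])
E
```

```text
scene (array([1.23608911, 0.33395267, 1.00076092]), array([-0.55279028, -0.1918683 , -0.81093266]))
side (array([0.24952795, 0.54134705, 0.79126319]), array([ 0.43147853, -0.43047116, -0.79287613]))
0.1 [0.18774732 0.5163729  0.17933083] [-3.13958593e+00 -1.98431114e-04  2.79273884e+00] 0.09442558711415668
```

View pics/scene0.png

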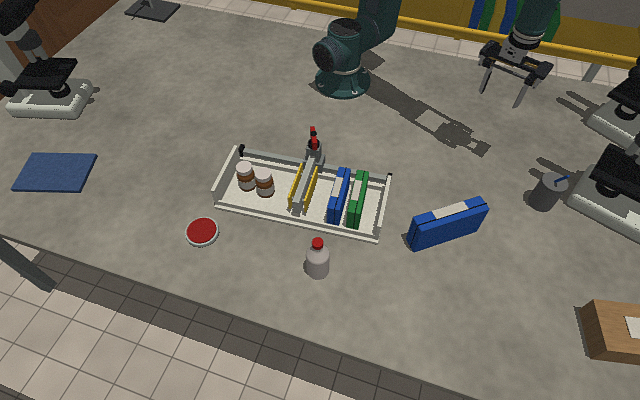

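View pics/side0.png

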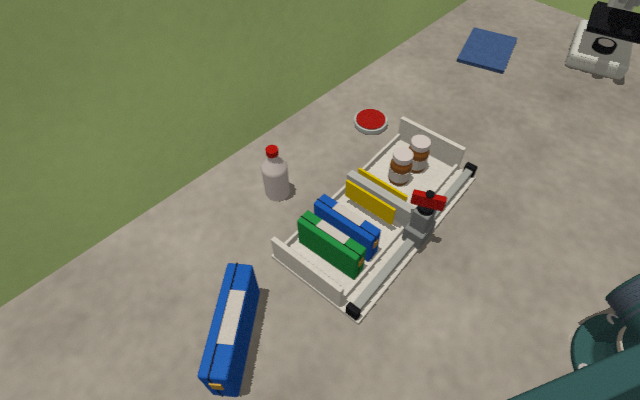

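Both views show the boxes at the +y end (scene 339,195 blue and 358,199 green). The jars are at -y (scene 245,175 and 264,182).

- **Blue look-alikes:** the small box in the rack at scene (339,195), the large box on the counter (447,224) and the mat (55,172). I choose the one in the rack.
- **Red look-alikes:** the wing clamp at scene (313,138) / side (428,200), the bottle cap (318,243) and the dish (202,232). I choose the clamp on the column.

Run:
```python
from h import *
im=cv2.imread('pics/side0.png'); s=cv2.imread('pics/scene0.png')
a=cv2.resize(im[150:330,270:490],None,fx=3.2,fy=3.2,interpolation=2)
cv2.imwrite('pics/c1.png',a)
P={n:imaging.camera_params(n) for n in('side','scene')}
def mask(img,col,box):
    h=cv2.cvtColor(img,cv2.COLOR_BGR2HSV); x0,y0,x1,y1=box
    H,S,V=h[...,0].astype(int),h[...,1],h[...,2]
    m={'red':((H<8)|(H>172))&(S>150)&(V>60),'yel':(abs(H-26)<7)&(S>150)&(V>80),'blue':(abs(H-110)<12)&(S>130)&(V>50),'green':(abs(H-65)<20)&(S>120)&(V>40)}[col]
    o=np.zeros(m.shape,np.uint8); o[y0:y1,x0:x1]=m[y0:y1,x0:x1]; return o
for n,img,b in(('side',im,(400,180,460,220)),('scene',s,(300,120,330,155))):
    m=mask(img,'red',b); ys,xs=np.nonzero(m); r=cv2.minAreaRect(np.c_[xs,ys].astype(np.float32))
    print(n,len(xs),xs.mean(),ys.mean(),r, onz(P[n],(xs.mean(),ys.mean()),.144), cv2.boxPoints(r).round(1).tolist())
# rail end caps (black)
g=im.max(2)
for b in((455,155,485,185),(340,295,370,325)):
    ys,xs=np.nonzero(g[b[1]:b[3],b[0]:b[2]]<45); u=(xs.mean()+b[0],ys.mean()+b[1]); print('cap',len(xs),u,onz(P['side'],u,.03))
for n,img,b in(('side',im,(290,185,390,285)),('scene',s,(320,160,375,235))):
  for c in('blue','green'):
    m=mask(img,c,b); k=cv2.findContours(m,0,2)[0]; k=max(k,key=cv2.contourArea); r=cv2.minAreaRect(k)
    print(n,c,cv2.approxPolyDP(k,3,True)[:,0].tolist())
```

```text
side 457 428.0700218818381 200.21006564551422 ((428.04937744140625, 199.8927001953125), (34.0482177734375, 14.962685585021973), 13.392496109008789) [0.44884654 0.04262648 0.144     ] [[409.79998779296875, 203.1999969482422], [413.20001220703125, 188.6999969482422], [446.29998779296875, 196.60000610351562], [442.8999938964844, 211.10000610351562]]
scene 88 313.47727272727275 139.27272727272728 ((313.3414001464844, 137.59657287597656), (23.16969108581543, 5.065774917602539), 85.2363510131836) [0.45540625 0.04398316 0.144     ] [[309.8999938964844, 126.30000305175781], [314.8999938964844, 125.80000305175781], [316.79998779296875, 148.89999389648438], [311.79998779296875, 149.39999389648438]]
cap 75 (np.float64(470.88), np.float64(167.62666666666667)) [ 0.46746067 -0.2018072   0.03      ]
cap 159 (np.float64(352.57861635220127), np.float64(310.76100628930817)) [0.43158743 0.27568471 0.03      ]
side blue [[322, 195], [314, 203], [315, 214], [365, 246], [368, 260], [377, 246], [373, 249], [372, 243], [378, 238], [379, 229], [365, 220], [357, 226], [331, 209], [336, 202]]
side green [[307, 211], [298, 220], [300, 241], [354, 278], [362, 268], [357, 262], [364, 256], [365, 247], [351, 238], [341, 244], [314, 225], [320, 218]]
scene blue [[343, 167], [337, 171], [337, 176], [344, 178], [337, 200], [331, 196], [327, 207], [327, 222], [338, 225], [350, 171]]
scene green [[357, 170], [355, 177], [363, 180], [359, 200], [350, 200], [346, 225], [352, 227], [353, 223], [357, 229], [368, 173]]
```

View pics/c1.png

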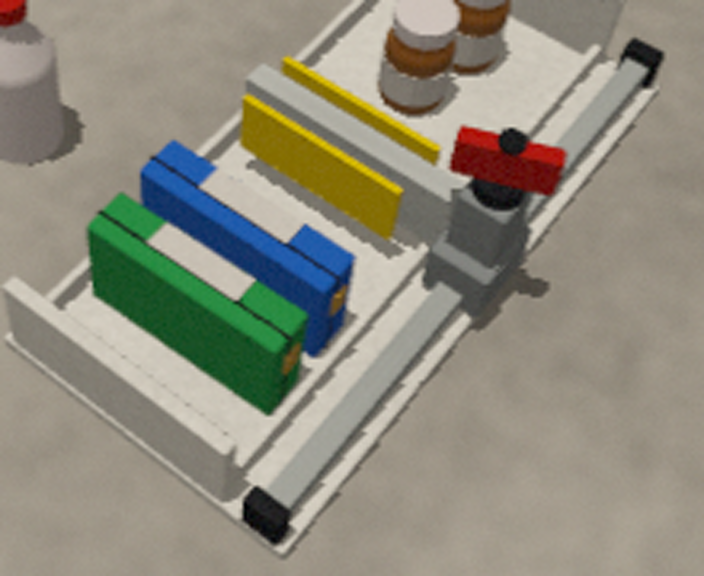

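The crop confirms the small blue box sits beside the green one, with its twin-sized partner, and that the red wing is on the column at crop (508,158). Rack yaw is about +0.075 rad and the rail is 479 mm long, which is plausible. Clamp axis is near (0.45, 0.043). I'll move over it with the tool y axis turned to about -1.35 rad so the whole turn fits in joint 6.

```bash
python3 -m pendant '[[0.5,-2,2,0,0,-8.2,0.6],[1.5,-2.6,2,0,0,-8.2,0.6],[1.5,-2.6,2,0,0,-8.2,0.6],[1.5,-2.6,1,0,0,-8.2,0.6],[1.5,-2.6,0,0,0,-8.2,0.6],[1.5,-2.6,0,0,0,-8.2,0.6],[1.5,-2.6,0,0,0,-8.2,0.6],[1.5,-2.6,0,0,0,-8.2,0.6]]' 
python3 -m pendant '[[1.5,-2.7,0,0,0,-8.2,0.6],[1.5,-2.7,0,0,0,-8.2,0.6],[1.5,-2.7,0,0,0,-8.2,0.6],[1.5,-2.7,0,0,0,-8.2,0.6],[1.5,-2.7,0,0,0,-8.2,0.6],[1.5,-2.7,0,0,0,-8.2,0.6],[1.5,-2.7,0,0,0,-8.2,0.6],[1.5,-2.7,0,0,0,-8.2,0.6]]'
python3 -m pendant '[[1.5,-2.7,0,0,0,-8.2,0.6],[1.6,-2.6,0,0,0,-8,0.6],[0,0,0,0,0,0,0.6],[0,0,0,0,0,0,0.6]]'
python3 - <<'E'
from h import *
o=robot.get_obs(); print(o['time'],o['tool_pos'],o['ee_rot'],o['joint_positions'],o['wrist_force'])
im,p=snap('wrist','w0'); print(proj(p,(.449,.043,.144)), ray(p,(320,200)))
E
```

```text
time: 0.9
tool_pos: [0.2982, 0.3137, 0.25]
ee_rot: [-3.141, 0.0, 1.642]
wrist_force: [0.5, 1.2, 0.8]
width: 0.0563
finger_force: 0.0
time: 1.7
tool_pos: [0.4182, 0.0977, 0.2499]
ee_rot: [-3.141, 0.001, 0.497]
wrist_force: [-0.1, 0.5, 0.0]
width: 0.0566
finger_force: 0.0
time: 2.1
tool_pos: [0.4487, 0.0458, 0.2497]
ee_rot: [-3.141, 0.002, 0.22]
wrist_force: [-0.0, -0.2, 0.7]
width: 0.0568
finger_force: 0.0
2.1 [0.44867053 0.04575962 0.24974518] [-3.14067796e+00  1.64634033e-03  2.20441984e-01] [-2.46031157e-02 -1.36232800e-01  1.45318600e+00  5.04362633e-04
  1.82645849e+00  1.32587908e+00] [-0.01653336 -0.22033339  0.68562921]
[329.21077145 193.25433504] (array([0.53192613, 0.06369426, 0.45563818]), array([-0.2815972 , -0.04141151, -0.95884181]))
```

View pics/w0.png

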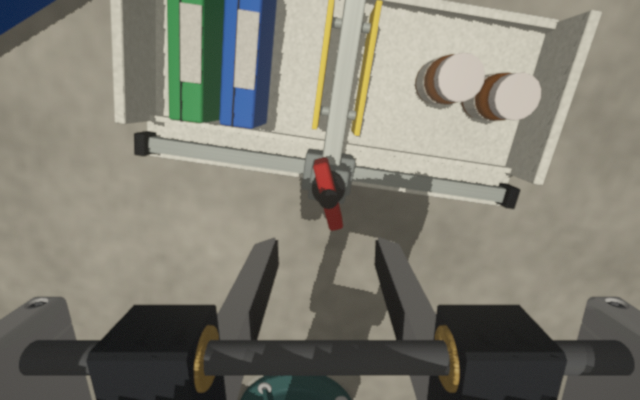

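The wrist view shows the wing at (328,195), ends about (321,165) and (336,225). The rail end caps are at (147,144) and (509,195), with the boxes on the left (+y). Next I measure the wing angle and axis.

Run:
```python
from h import *
im=cv2.imread('pics/w0.png'); p=imaging.camera_params('wrist')
h=cv2.cvtColor(im,cv2.COLOR_BGR2HSV).astype(int); H,S,V=h[...,0],h[...,1],h[...,2]
m=(((H<8)|(H>172))&(S>130)&(V>60)); m[:150]=0;m[240:]=0; m[:,:295]=0;m[:,360:]=0
ys,xs=np.nonzero(m); print(len(xs),xs.mean(),ys.mean())
for z in(.161,.144):
    w=np.array([onz(p,(x,y),z)[:2] for x,y in zip(xs,ys)],np.float32)
    r=cv2.minAreaRect(w*1000); b=cv2.boxPoints(r); print(z,r); print(b.round(1).tolist())
print(np.percentile(V[m],[5,25,50,75,95]))
# top face = brighter? try split
for lo in(150,170,190):
    k=m&(V>lo); yy,xx=np.nonzero(k)
    if len(xx)>20:
        w=np.array([onz(p,(x,y),.161)[:2] for x,y in zip(xx,yy)],np.float32); print(lo,len(xx),cv2.minAreaRect(w*1000))
g=im.max(2)
for b in((130,128,162,158),(495,180,525,210)):
    ys,xs=np.nonzero(g[b[1]:b[3],b[0]:b[2]]<45); u=(xs.mean()+b[0],ys.mean()+b[1]); print('cap',len(xs),u,onz(p,u,.03)[:2])
c=im[150:240,285:375]; cv2.imwrite('pics/c2.png',cv2.resize(c,None,fx=6,fy=6,interpolation=cv2.INTER_NEAREST))
```

```text
793 327.390920554855 191.672131147541
0.161 ((451.50946044921875, 45.219276428222656), (68.21112823486328, 15.151287078857422), 27.907114028930664)
[[417.79998779296875, 36.0], [424.8999938964844, 22.600000381469727], [485.20001220703125, 54.5], [478.1000061035156, 67.9000015258789]]
0.144 ((446.8921203613281, 44.11742401123047), (72.14213562011719, 16.02446174621582), 27.907150268554688)
[[411.29998779296875, 34.29999923706055], [418.79998779296875, 20.200000762939453], [482.5, 53.900001525878906], [475.0, 68.0999984741211]]
[ 90.  97. 114. 170. 175.]
150 304 ((467.4023742675781, 54.078163146972656), (22.937549591064453, 11.558234214782715), 26.593374252319336)
170 190 ((467.2920227050781, 53.9061164855957), (19.806236267089844, 8.289932250976562), 26.51158332824707)
cap 83 (np.float64(145.95180722891567), np.float64(141.02409638554218)) [0.43424223 0.27698611]
cap 238 (np.float64(509.73949579831935), np.float64(195.43697478991598)) [ 0.46829787 -0.19746933]
```

View pics/c2.png

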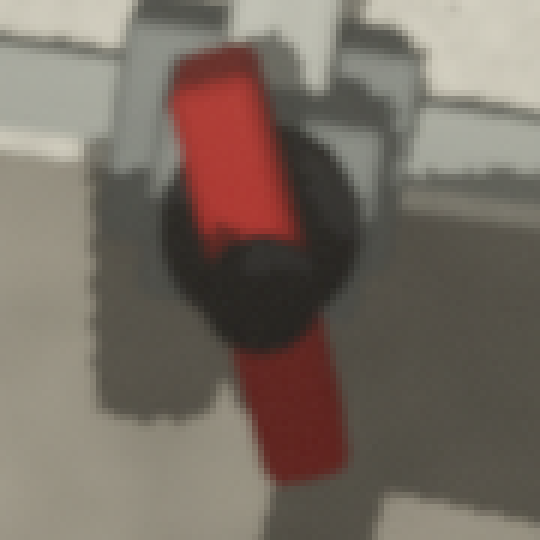

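The wing measures 68 x 15 mm, against 66 x 14 mm given. It is centred at about (0.4505, 0.045) with yaw about 27.7°, so clamp ≈ 2.73 rad. Rack yaw is about 4.2°. A black knob sits on its axis (crop 262,295). Next: align, descend and grip.

```bash
python3 -m pendant '[[0.18,-0.07,0,0,0,7.5,0.6],[0,0,0,0,0,7.5,0.6],[0,0,-3,0,0,0,0.6],[0,0,-3,0,0,0,0.6],[0,0,-3,0,0,0,0.6],[0,0,-2.1,0,0,0,0.6],[0,0,0,0,0,0,0.6]]'
python3 -m pendant '[[0,0,0,0,0,0,0.3],[0,0,0,0,0,0,0],[0,0,0,0,0,0,0],[0,0,0,0,0,0,0],[0,0,0,0,0,0,0],[0,0,0,0,0,0,0]]'
```

```text
time: 2.85
tool_pos: [0.4477, 0.0465, 0.136]
ee_rot: [-3.138, 0.006, 0.485]
wrist_force: [-0.5, -0.1, 0.7]
width: 0.056
finger_force: 0.0
time: 3.45
tool_pos: [0.451, 0.0451, 0.1397]
ee_rot: [3.141, -0.0, 0.482]
wrist_force: [-0.2, -0.4, 0.3]
width: 0.0121
finger_force: 0.0
```

```bash
python3 -m pendant '[[0,0,0,0,0,0,0],[0,0,0,0,0,0,0],[0,0,0,0,0,0,0]]'
python3 - <<'E'
from h import *
im,p=snap('side','s1'); cv2.imwrite('pics/c3.png',cv2.resize(im[140:270,340:520,::-1],None,fx=4,fy=4,interpolation=2))
print(proj(p,(.4505,.045,.144)))
E
```

```text
time: 3.75
tool_pos: [0.4508, 0.0452, 0.1394]
ee_rot: [3.142, 0.0, 0.482]
wrist_force: [-0.5, 0.5, -0.1]
width: 0.0006
finger_force: 0.0
[426.66688017 200.43436905]
```

View pics/c3.png

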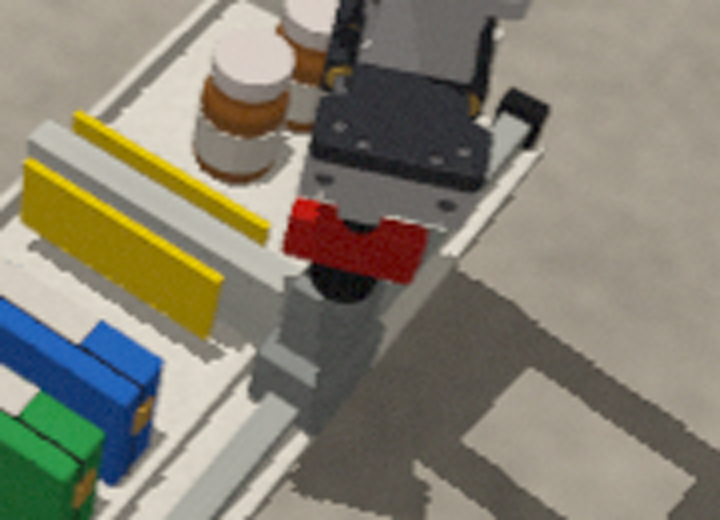

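The fingers closed on nothing (width 0.6 mm). The crop shows the wing at (355,240), unoccluded by fingers. Let me see where the fingers really are.

Run:
```python
from h import *
a,p=snap('wrist','w1'); b,q=snap('scene','sc1')
o=robot.get_obs(); T=np.array(o['tool_pos']); print(robot.tip_extent, T, o['width'])
print('wrist proj tcp',proj(p,T),'tip',proj(p,T-[0,0,.011]),'bar',proj(p,(.4505,.045,.161)))
print('scene proj tcp',proj(q,T))
c=cv2.resize(b[90:200,250:400],(560,410),interpolation=2)
a2=cv2.resize(a[100:400,200:460],None,fx=1.37,fy=1.37)
cv2.imwrite('pics/c4.png',np.hstack([a2[:410,:,::-1],c[:a2.shape[0],:,::-1]])[:, :800] if 0 else np.hstack([cv2.resize(a2,(340,400)),cv2.resize(c,(450,400))])[:,:,::-1])
```

```text
0.011 [0.45075302 0.04519074 0.13932262] 0.0011193646161357222
wrist proj tcp [325.86956886 234.92296605] tip [325.90850203 228.87532994] bar [325.86709016 249.17339892]
scene proj tcp [314.43722163 139.4060925 ]
```

View pics/c4.png

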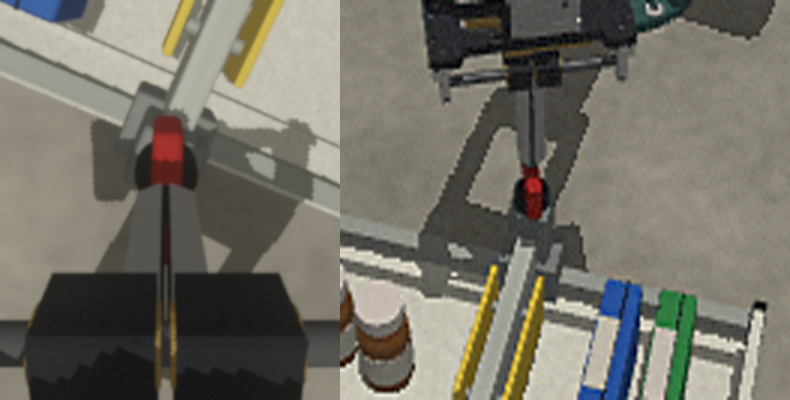

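Run:
```python
from h import *
from scipy.spatial.transform import Rotation as Ro
o=robot.get_obs(); T=np.array(o['tool_pos']); R=Ro.from_euler('xyz',o['ee_rot']).as_matrix()
p=imaging.camera_params('wrist'); s=imaging.camera_params('side'); q=imaging.camera_params('scene')
c,d=ray(p,(320,200)); print('cam in tool',R.T@(c-T),'axis',R.T@d)
for z in(.011,-.008,-.03,-.06):
    print(z,'w0 pads',[proj(p,T+R@np.array([x,y,z])).round(0).tolist() for y in(-.028,.028) for x in(.008,-.008)],
     'closed side crop',[((proj(s,T+R@np.array([x,y,z]))-[340,140])*4).round(0).tolist() for y in (-.0125,.0125) for x in(.008,-.008)])
for n,X in(('barcentre top',(.4505,.045,.161)),('bar end+',(.4797,.0603,.161)),('bar end-',(.4213,.0297,.161)),('bar bottom c',(.4505,.045,.127))):
    print(n,((proj(s,X)-[340,140])*4).round(0),'scene panel',(proj(q,X)-[250,90])*[3,400/110]+[340,0])
print(o['joint_positions'],o['wrist_force'],o['width'])
```

```text
cam in tool [ 0.08468072  0.00051133 -0.20606416] axis [-0.28182417 -0.01995006  0.95946164]
0.011 w0 pads [[285.0, 218.0], [286.0, 240.0], [367.0, 218.0], [366.0, 240.0]] closed side crop [[320.0, 277.0], [353.0, 284.0], [327.0, 238.0], [359.0, 245.0]]
-0.008 w0 pads [[282.0, 228.0], [283.0, 251.0], [370.0, 228.0], [369.0, 251.0]] closed side crop [[327.0, 253.0], [360.0, 261.0], [335.0, 215.0], [367.0, 222.0]]
-0.03 w0 pads [[277.0, 242.0], [278.0, 267.0], [375.0, 242.0], [374.0, 267.0]] closed side crop [[336.0, 225.0], [370.0, 233.0], [343.0, 186.0], [376.0, 194.0]]
-0.06 w0 pads [[268.0, 267.0], [269.0, 296.0], [383.0, 267.0], [382.0, 296.0]] closed side crop [[348.0, 185.0], [383.0, 193.0], [355.0, 146.0], [390.0, 153.0]]
barcentre top [353. 220.] scene panel [532.90470176 159.80077301]
bar end+ [285. 205.] scene panel [537.98803764 190.26953443]
bar end- [423. 236.] scene panel [527.98465843 130.31076291]
bar bottom c [340. 262.] scene panel [533.38222581 190.25829007]
[-2.53034756e-02 -1.19361377e-01  1.65555294e+00 -5.14644463e-05
  1.60554301e+00  1.06355966e+00] [ 0.92726049 -0.41286546  0.08799279] 0.0011193646161357222
```

The fingertip corners seen in w0, (277,242) and (376,242), match tool z ≈ -0.03, not the stated +0.011. That puts the fingertips about 40 mm higher than stated, so they closed just above the wing and knob. I'll open, descend further while watching the force, and retry.

```bash
python3 -m pendant '[[0,0,0,0,0,0,0.6],[0,0,0,0,0,0,0.6],[0,0,0,0,0,0,0.6],[0,0,0,0,0,0,0.6],[0,0,0,0,0,0,0.6],[0,0,0,0,0,0,0.6]]'
python3 -m pendant '[[0,0,-0.5,0,0,0,0.6],[0,0,-0.5,0,0,0,0.6],[0,0,-0.5,0,0,0,0.6],[0,0,0,0,0,0,0.6]]'
python3 -m pendant '[[0,0,0,0,0,0,0.2],[0,0,0,0,0,0,0],[0,0,0,0,0,0,0],[0,0,0,0,0,0,0],[0,0,0,0,0,0,0],[0,0,0,0,0,0,0],[0,0,0,0,0,0,0]]'
```

```text
time: 4.5
tool_pos: [0.4508, 0.0452, 0.1394]
ee_rot: [3.142, 0.0, 0.482]
wrist_force: [-1.6, -0.1, 0.1]
width: 0.0453
finger_force: 0.0
time: 4.9
tool_pos: [0.45, 0.0452, 0.1231]
ee_rot: [-3.14, 0.002, 0.482]
wrist_force: [-0.6, 1.0, 0.6]
width: 0.0564
finger_force: 0.0
time: 5.6
tool_pos: [0.4509, 0.045, 0.1245]
ee_rot: [3.141, -0.0, 0.482]
wrist_force: [0.4, -1.4, -0.6]
width: 0.0137
finger_force: 29.9
```

It gripped at 13.7 mm and 30 N, but only over a shallow depth. I'll open, go 1.5 cm deeper, and grip again.

```bash
python3 -m pendant '[[0,0,0,0,0,0,0.4],[0,0,0,0,0,0,0.4],[0,0,0,0,0,0,0.4],[0,0,-0.5,0,0,0,0.4],[0,0,-0.5,0,0,0,0.4],[0,0,-0.5,0,0,0,0.4],[0,0,0,0,0,0,0.4]]'
python3 -m pendant '[[0,0,0,0,0,0,0],[0,0,0,0,0,0,0],[0,0,0,0,0,0,0],[0,0,0,0,0,0,0],[0,0,0,0,0,0,0],[0,0,0,0,0,0,0]]'
```

```text
time: 6.3
tool_pos: [0.4499, 0.0452, 0.1081]
ee_rot: [-3.141, 0.002, 0.482]
wrist_force: [-0.1, 0.3, 0.4]
width: 0.0378
finger_force: 0.0
time: 6.9
tool_pos: [0.451, 0.0451, 0.1097]
ee_rot: [3.141, -0.0, 0.482]
wrist_force: [-0.3, -0.9, 0.3]
width: 0.0141
finger_force: 30.0
```

Solid grip. Now loosen (counterclockwise).

```bash
python3 -m pendant '[[0,0,0,0,0,7,0],[0,0,0,0,0,7,0],[0,0,0,0,0,7,0],[0,0,0,0,0,7,0],[0,0,0,0,0,7,0],[0,0,0,0,0,7,0],[0,0,0,0,0,0,0]]'
python3 - <<'E'
from h import *
o=robot.get_obs(); print(o['wrist_torque'],o['joint_positions'][5])
E
```

```text
time: 7.6
tool_pos: [0.45, 0.046, 0.1096]
ee_rot: [-3.14, -0.001, 1.216]
wrist_force: [-3.3, 1.4, 2.8]
width: 0.0137
finger_force: 30.0
[0.27929378 0.74604886 0.12881607] 0.3303512856015913
```

```bash
python3 -m pendant '[[0,0,0,0,0,8,0],[0,0,0,0,0,8,0],[0,0,0,0,0,8,0],[0,0,0,0,0,8,0],[0,0,0,0,0,8,0],[0,0,0,0,0,8,0],[0,0,0,0,0,8,0],[0,0,0,0,0,8,0]]'
python3 -m pendant '[[0,0,0,0,0,8,0],[0,0,0,0,0,8,0],[0,0,0,0,0,8,0],[0,0,0,0,0,8,0],[0,0,0,0,0,8,0],[0,0,0,0,0,0,0]]'
python3 - <<'E'
from h import *
o=robot.get_obs(); print(o['wrist_torque'],o['joint_positions'][5])
im,p=snap('side','s2')
E
```

```text
time: 8.4
tool_pos: [0.4478, 0.0455, 0.1096]
ee_rot: [-3.137, -0.005, 2.335]
wrist_force: [-9.2, 1.5, 6.1]
width: 0.0137
finger_force: 30.0
time: 9.0
tool_pos: [0.4472, 0.0443, 0.1095]
ee_rot: [-3.139, -0.008, 3.029]
wrist_force: [-10.3, -1.5, 7.1]
width: 0.0136
finger_force: 30.0
[-0.32455328  1.80259887  0.13076296] -1.4842870561228325
```

View pics/s2.png

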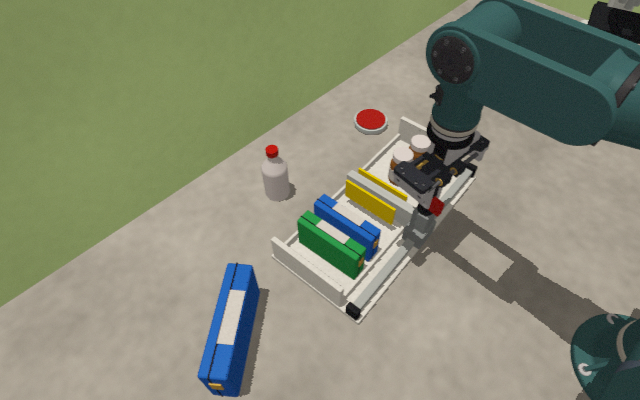

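The clamp turned 2.55 rad to about 0.19, so it is loose, and the picture shows everything else in place. I'll relieve the sideways force (-x 0.38 cm) and slide along the rack's +y.

```bash
python3 -m pendant '[[-0.38,0,0,0,0,0,0],[0,0,0,0,0,0,0],[-0.04,0.5,0,0,0,0,0],[-0.07,1,0,0,0,0,0],[-0.07,1,0,0,0,0,0],[-0.07,1,0,0,0,0,0],[-0.04,0.5,0,0,0,0,0],[0,0,0,0,0,0,0]]'
python3 -m pendant '[[-0.06,0.8,0,0,0,0,0],[-0.06,0.8,0,0,0,0,0],[-0.06,0.8,0,0,0,0,0],[-0.06,0.8,0,0,0,0,0],[-0.06,0.8,0,0,0,0,0],[0,0,0,0,0,0,0]]'
python3 - <<'E'
from h import *
o=robot.get_obs(); print(o['wrist_torque'])
im,p=snap('side','s3')
h=cv2.cvtColor(im,cv2.COLOR_RGB2HSV).astype(int); m=(abs(h[...,0]-26)<7)&(h[...,1]>150)&(h[...,2]>80)
ys,xs=np.nonzero(m[180:330,280:440]); print('yellow',len(xs),xs.mean()+280,ys.mean()+180)
E
```

```text
time: 9.85
tool_pos: [0.444, 0.0872, 0.1095]
ee_rot: [3.139, -0.0, 3.032]
wrist_force: [-1.3, 1.1, 2.6]
width: 0.0137
finger_force: 30.0
time: 10.45
tool_pos: [0.441, 0.1271, 0.1095]
ee_rot: [3.139, -0.0, 3.032]
wrist_force: [-0.8, 2.5, 3.8]
width: 0.0137
finger_force: 30.0
[0.15102071 0.277763   0.02177881]
yellow 367 360.8038147138965 207.31607629427793
```

```bash
python3 -m pendant '[[-0.04,0.6,0,0,0,0,0],[-0.04,0.6,0,0,0,0,0],[-0.04,0.6,0,0,0,0,0],[-0.04,0.6,0,0,0,0,0],[-0.04,0.6,0,0,0,0,0],[0,0,0,0,0,0,0],[0,0,0,0,0,0,0]]'
python3 -m pendant '[[-0.02,0.3,0,0,0,0,0],[-0.02,0.3,0,0,0,0,0],[0,0,0,0,0,0,0],[0,0,0,0,0,0,0]]'
python3 -m pendant '[[-0.02,0.2,0,0,0,0,0],[-0.01,0.2,0,0,0,0,0],[0,0,0,0,0,0,0],[0,0,0,0,0,0,0]]'
```

```text
time: 11.2
tool_pos: [0.4388, 0.1566, 0.1095]
ee_rot: [3.139, -0.001, 3.031]
wrist_force: [-2.8, 0.7, 5.1]
width: 0.0137
finger_force: 30.0
time: 11.6
tool_pos: [0.4384, 0.1616, 0.1095]
ee_rot: [3.141, -0.001, 3.03]
wrist_force: [-1.7, -1.8, 4.5]
width: 0.0139
finger_force: 30.0
time: 12.0
tool_pos: [0.4381, 0.1654, 0.1095]
ee_rot: [3.141, -0.001, 3.03]
wrist_force: [-2.1, -1.5, 5.2]
width: 0.0139
finger_force: 30.0
```

```bash
for i in 1; do :; done; python3 -m pendant '[[-0.01,0.2,0,0,0,0,0],[0,0,0,0,0,0,0],[0,0,0,0,0,0,0]]'
python3 -m pendant '[[-0.02,0.2,0,0,0,0,0],[0,0,0,0,0,0,0],[0,0,0,0,0,0,0]]'
python3 -m pendant '[[-0.01,0.2,0,0,0,0,0],[0,0,0,0,0,0,0],[0,0,0,0,0,0,0]]'
python3 - <<'E'
from h import *
F=[];
for i in range(4):
    snap('side','s4'); F.append(robot.get_obs()['wrist_force'])
print(np.mean(F,0),np.std(F,0))
im=cv2.imread('pics/s4.png'); cv2.imwrite('pics/c5.png',cv2.resize(im[170:320,260:460],None,fx=4,fy=4,interpolation=2))
E
```

```text
time: 12.3
tool_pos: [0.438, 0.1673, 0.1095]
ee_rot: [3.141, -0.001, 3.03]
wrist_force: [-2.3, -2.1, 6.1]
width: 0.0139
finger_force: 30.0
time: 12.6
tool_pos: [0.4379, 0.1693, 0.1095]
ee_rot: [3.141, -0.0, 3.03]
wrist_force: [-1.9, -2.4, 5.8]
width: 0.0141
finger_force: 30.0
time: 12.9
tool_pos: [0.4377, 0.1713, 0.1095]
ee_rot: [3.142, -0.001, 3.03]
wrist_force: [-2.5, -2.0, 5.6]
width: 0.0136
finger_force: 30.0
[-2.18439803 -2.00986835  5.49221666] [0.30238447 0.30837439 0.33728773]
```

View pics/c5.png

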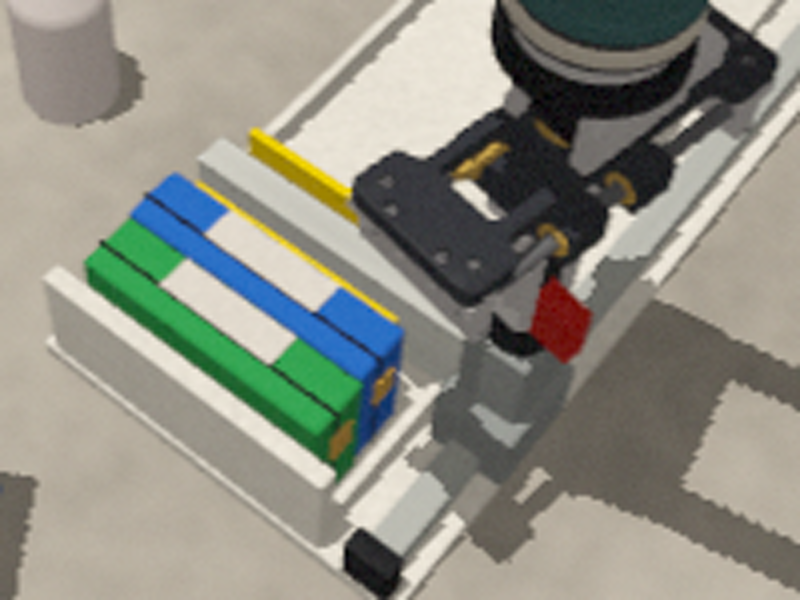

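The crop shows the boxes touching, with the yellow plate on the blue one at (330,280). The force is steady at -2 N, so the boxes are still sliding to the wall (green front edge at (210,370)). I'll keep going in 2 mm steps.

```bash
python3 -m pendant '[[-0.02,0.2,0,0,0,0,0],[0,0,0,0,0,0,0],[0,0,0,0,0,0,0]]'
python3 -m pendant '[[-0.01,0.2,0,0,0,0,0],[0,0,0,0,0,0,0],[0,0,0,0,0,0,0]]'
python3 -m pendant '[[-0.02,0.2,0,0,0,0,0],[0,0,0,0,0,0,0],[0,0,0,0,0,0,0]]'
```

```text
time: 13.4
tool_pos: [0.4375, 0.1733, 0.1095]
ee_rot: [3.142, -0.0, 3.03]
wrist_force: [-2.3, -3.2, 5.6]
width: 0.0139
finger_force: 30.0
time: 13.7
tool_pos: [0.4374, 0.1749, 0.1095]
ee_rot: [-3.141, -0.001, 3.03]
wrist_force: [-2.0, -3.6, 5.5]
width: 0.0138
finger_force: 30.0
time: 14.0
tool_pos: [0.4373, 0.1766, 0.1095]
ee_rot: [-3.14, -0.0, 3.03]
wrist_force: [-2.2, -4.5, 6.6]
width: 0.0136
finger_force: 30.0
```

The force is now rising with the spring at about 0.6 N/mm, from contact at y ≈ 0.172. I'll press 1 mm more for about 5.5 mm of compression, then tighten clockwise, following the roughly 2 mm eccentricity of the grip.

```bash
python3 -m pendant '[[-0.01,0.1,0,0,0,0,0],[0,0,0,0,0,0,0]]'
python3 -m pendant '[[0,0.03,0,0,0,-8.4,0],[0,0.03,0,0,0,-8.4,0],[0.01,0.03,0,0,0,-8.4,0],[0.02,0.02,0,0,0,-8.4,0],[0.02,0.02,0,0,0,-8.4,0],[0.03,0.02,0,0,0,-8.4,0],[0.03,0.02,0,0,0,-8.4,0]]'
python3 -m pendant '[[0.03,0.01,0,0,0,-8.4,0],[0.03,0.01,0,0,0,-8.4,0],[0,0,0,0,0,0,0],[0,0,0,0,0,0,0]]'
```

```text
time: 14.2
tool_pos: [0.4372, 0.1772, 0.1095]
ee_rot: [-3.139, -0.0, 3.03]
wrist_force: [-2.1, -5.2, 5.3]
width: 0.0137
finger_force: 30.0
time: 14.9
tool_pos: [0.4384, 0.1788, 0.1096]
ee_rot: [-3.141, 0.002, 1.998]
wrist_force: [-2.2, -5.2, 5.3]
width: 0.0138
finger_force: 30.0
time: 15.3
tool_pos: [0.439, 0.179, 0.1096]
ee_rot: [-3.141, 0.002, 1.709]
wrist_force: [-2.3, -4.8, 6.4]
width: 0.014
finger_force: 30.0
```

```bash
python3 -m pendant '[[0.02,0,0,0,0,-8.2,0],[0.02,0,0,0,0,-8.2,0],[0.02,0,0,0,0,-8.2,0],[0.02,-0.01,0,0,0,-8.2,0],[0.02,-0.01,0,0,0,-8.2,0],[0.02,-0.02,0,0,0,-8.2,0],[0.02,-0.02,0,0,0,-8.2,0]]'
python3 -m pendant '[[0.02,-0.02,0,0,0,-8.2,0],[0.01,-0.03,0,0,0,-8.2,0],[0.01,-0.03,0,0,0,-8.2,0],[0,0,0,0,0,0,0],[0,0,0,0,0,0,0]]'
python3 - <<'E'
from h import *
o=robot.get_obs(); print(o['wrist_torque'],o['joint_positions'][5])
E
```

```text
time: 16.0
tool_pos: [0.4409, 0.1783, 0.1096]
ee_rot: [3.139, 0.001, 0.703]
wrist_force: [-2.0, -5.3, 5.7]
width: 0.0137
finger_force: 30.0
time: 16.5
tool_pos: [0.4413, 0.1775, 0.1096]
ee_rot: [3.139, -0.0, 0.278]
wrist_force: [-1.5, -5.8, 4.2]
width: 0.0136
finger_force: 30.0
[-0.97910738  0.43014295 -0.02881182] 1.5576352872740975
```

```bash
python3 -m pendant '[[0,0,0,0,0,-4,0],[0,-0.1,0,0,0,0,0],[0,-0.1,0,0,0,0,0],[0,0,0,0,0,0,0]]'; python3 -m pendant '[[0,0,0,0,0,0,0.3],[0,0,0,0,0,0,0.45],[0,0,0,0,0,0,0.45],[0,0,0,0,0,0,0.45],[0,0,0,0,0,0,0.45],[0,0,0,0,0,0,0.45],[0,0,0,0,0,0,0.45]]'
python3 -m pendant '[[0,0,1,0,0,0,0.45],[0,0,2,0,0,0,0.45],[0,0,4,0,0,0,0.45],[0,0,4,0,0,0,0.45],[0,0,3,0,0,0,0.45],[-3,-3,0,0,0,0,0.45],[-3,-3,0,0,0,0,0.45],[-3,-3,0,0,0,0,0.45]]'
python3 -m pendant '[[-2,-4,0,0,0,0,0.45],[0,-4,0,0,0,0,0.45],[0,0,0,0,0,0,0.45],[0,0,0,0,0,0,0.45]]'
python3 - <<'E'
from h import *
im,p=snap('side','s5')
a=cv2.resize(im[90:320,250:500],(650,598),interpolation=2); cv2.imwrite('pics/c6.png',a[:,:,::-1])
def red(im,b):
    h=cv2.cvtColor(im,cv2.COLOR_RGB2HSV).astype(int);m=((h[...,0]<8)|(h[...,0]>172))&(h[...,1]>150)&(h[...,2]>60)
    ys,xs=np.nonzero(m[b[1]:b[3],b[0]:b[2]]); return xs+b[0],ys+b[1]
x,y=red(im,(365,200,430,290)); w=np.array([onz(p,u,.15)[:2]*1000 for u in zip(x,y)],np.float32); print(len(x),cv2.minAreaRect(w))
E
```

```text
time: 16.9
tool_pos: [0.4413, 0.1773, 0.1097]
ee_rot: [-3.141, -0.001, 0.21]
wrist_force: [-0.4, 0.4, 4.8]
width: 0.0136
finger_force: 30.0
time: 17.6
tool_pos: [0.4409, 0.1767, 0.1094]
ee_rot: [3.142, 0.0, 0.21]
wrist_force: [1.1, 0.1, 1.1]
width: 0.0423
finger_force: 0.0
time: 18.4
tool_pos: [0.3501, 0.086, 0.2505]
ee_rot: [3.141, -0.001, 0.211]
wrist_force: [0.2, -0.3, 0.7]
width: 0.0425
finger_force: 0.0
time: 18.8
tool_pos: [0.3309, 0.0063, 0.2502]
ee_rot: [-3.141, -0.001, 0.207]
wrist_force: [-0.4, -0.3, -0.0]
width: 0.042
finger_force: 0.0
471 ((438.693603515625, 178.85003662109375), (67.67501831054688, 30.336734771728516), 12.037454605102539)
```

View pics/c6.png

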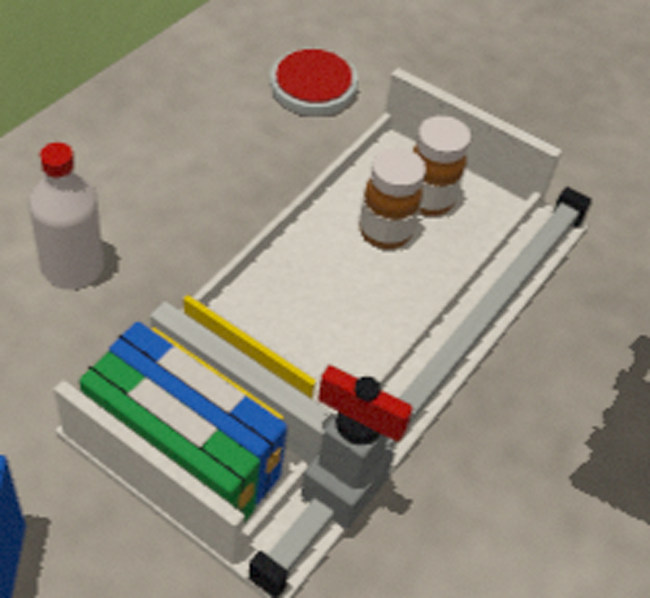

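The picture shows the boxes closed up against the end wall (green 170,430; blue 200,400). The near plate is visibly pressed in compared with the far one (250,345). The wing at (365,400) measures 12° yaw, so clamp ≈ 3.0. The jars, bottle and dish are untouched, and the arm is clear. Handing in.

```bash
python3 -c "
from bench import robot
print(robot.close_job())"
```

```text
the job is handed in; nothing more can be done
None
```

I handed the job in at about 19 s with no verdict shown: the boxes are closed up against the end wall, the plate is pressed in about 5 mm (my estimate from the force rise), the clamp is tight at about 3.0 rad, and the jars, wash bottle and culture dish look untouched.

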